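Drop a chocolate ball into the espresso cup from a two-stop dispenser

TASK

Move the white espresso cup under the outlet of the green chocolate-ball dispenser, standing upright on the worktop with its mouth centred below the outlet, and let go of it. Then press the dispenser's slanted black knob along its stem, past the soft first stop and right down to the stiff second stop, hold it there for a moment so that the chocolate ball drops into the cup, and release the knob so that it springs all the way back. Leave the cup with the ball under the outlet, and do not disturb the green cup, bottles, jigger or lime.

Things in the scene. Friction and masses are not known exactly. Their poses are not given: they have to be found in the camera images.
- dispenser: Green table dispenser, fixed. Origin on the worktop below its outlet; front = its -x (roughly towards the robot), z up. Rear column: x +45 to +115 mm, 76 mm wide, 205 mm high; foot 12 mm high, 110 mm wide, x +40 to +130. Its head overhangs the free place for the cup. On the column a boss leans 35 degrees from vertical to the front and carries the knob.
- outlet (a point): Centre of the outlet's underside, 79 mm up, axes as dispenser; the ball falls straight down from here. Round it a brass block 53 x 53 mm, top at z 91, and a clear box 35 mm wide up to z 155. A visor (z 77 to 81, 50 mm wide) reaches to x -58; two rails beside the outlet go down to z 75, so 75 mm are free below. Upright fingers holding the cup would strike the visor: lean them back to the front by 25 to 45 degrees.
- knob_top (a point): Centre of the top of the round black knob (40 mm diameter, 10 mm thick, on a steel stem), 250 mm up and 23 mm behind the outlet (dispenser +x) when not pressed; moves with it. Its z points out along the stem, 35 degrees from vertical, leaning to the dispenser's front; its y is level. Press along its -z.
- knob (a joint): Travel of the knob into the steel sleeve, m: 0 released, 0.009 at the soft first stop. Spring: 1.6 N at the start, 3.4 N at the first stop.
- sleeve (a joint): Further travel of the steel sleeve under the knob, m, same axis: 0 at rest, 0.008 at the rigid second stop (whole knob stroke 17 mm). It moves only above about 6.3 N and needs 13.5 N at the second stop. It draws back the gate under the ball, which falls in the last third of this travel. Knob and sleeve spring back when released.
- ball_center (a point): Centre of the brown chocolate ball, 22 mm diameter, 12 g, at first lying in the clear box on the gate inside the outlet, about 94 mm above the worktop.
- white_cup: Plain cream-white espresso cup with one handle, loose, 62 mm wide, 88 mm long with the handle, 55 mm high, 0.11 kg. Origin on its underside; bowl centre at y +12.5 mm, handle towards its -y (it starts pointing to the left, seen from the robot, and somewhat towards it), z up. Bowl: 62 mm outside and about 52 mm inside at the rim, floor 8 mm thick, narrower below.
- cup_mouth (a point): Centre of the white cup's mouth, 55 mm above its underside.
- cup_handle (a point): Point to pinch on the white cup's handle, at cup y -36 mm, 42 mm above its underside, 48.5 mm from the bowl's centre line. The handle is a loop in the cup's y-z plane, 12 mm thick along x, y -20 to -44, z 17 to 52 mm: grip it across the cup's x axis.
- green_cup: Espresso cup, dark green above and cream below, 63 x 88 x 51 mm, loose, handle to the left; not to be used. Origin on its underside. It may stand on either side of the white cup.
- dark_bitters: Bitters bottle with black cap, 40 mm diameter, 147 mm high, loose; bystander. Origin on its underside.
- red_bitters: Bitters bottle with red cap, 40 mm diameter, 159 mm high, loose; bystander. Origin on its underside.
- jigger: Brass double-cone measure, 43 mm diameter, 86 mm high, loose; bystander. Origin on its underside.
- lime: Green lime, 60 x 48 x 48 mm, loose; bystander. Origin on its underside.
Things that resemble listed ones, but are neither listed nor needed, are in the scene too. What is shaped like the white_cup but orange or purple is not meant.

How it is judged:
By the outcome, as a careful person would: the job done as asked, in the order asked, and still so for the second after the job is handed in, with the robot touching nothing.
It also fails if it takes over 54 s, if anything falls off the work surface, if the arm or the gripper's body presses on something with over 40 N, if the wrist force passes 120 N, or if a joint passes its speed limit or range.

ROBOT

A 6-joint arm with a two-finger parallel gripper is mounted at the origin on a cart in front of the work surface, level with it; the furniture and walls round the work are solid. World frame = base frame: x ahead of the robot, y to its left, z up, the work surface at z = 0. Lengths are in m, angles in rad, forces in N, time in s.
With the tool pointing down it reaches from about 0.325 to 0.925 m from the base axis. Payload 3.1 kg.
Tool frame: the origin (TCP) lies at the centre of the arm's flange, where the gripper is bolted on; the fingertips stand 173 mm ahead of it and the grasp point (between the pads) lies 155 mm ahead of it; z points along the fingers, y is the line along which they close (so a half turn about z gives the same grasp; the last joint's range is limited). The gripper opens to 85 mm and grips with 20 to 120 N. Pads are 22 mm wide; open, the fingers measure 114 mm over their backs; the gripper's body (76 mm by 85 mm) begins 54 mm behind the grasp point. The pads swing forward as they close: fully open they stand 13 mm farther back than shut.
Start: joints at [-1.439, 0.217, 1.613, -0, 1.311, -0.112], TCP at [0.151, -0.607, 0.405] pointing down, gripper open.
Joint ranges: [-2.75, 2.75], [-0.78, 2.1], [0.31, 2.55], [-1.13, 4.27], [0.13, 2.63], [-2.58, 2.58]. Speed limits (rad/s): [2.79, 2.79, 3.14, 3.14, 3.14, 3.14].

INTERFACE

Orientations are given as a 3x3 rotation matrix whose columns are the frame's x, y, z axes.
In Python, from rig import get_obs, get_image, camera_model, finish_job gives the robot as it stands.
- The arm moves only by the tool move_arm, never from a script. Its arguments are lists of equal length, an entry for each row: "xyz": the shift along the world's x, y, z in units of 30 mm (1.0 is 30 mm), a list of three; "rotation": the turn, a rotation vector about the world's x, y, z in units of 10 degrees (1.0 is 10 degrees), a list of three; "grip": the opening, from 0 (shut) to 1 (fully open). In form: {"xyz": [[tx, ty, tz], ...], "rotation": [[ax, ay, az], ...], "grip": [grip, ...]}. A call has 1 to 12 rows; each row shifts and turns the commanded pose from where the row before left it; what a row does not reach is not made up. A row lasts 1/8 s, in which the tool goes at most 62.5 mm and 10.7 degrees, less where a joint would pass 70% of its speed; a pose out of reach is approached as far as the arm can. A call is refused whole if a number of a shift passes 1 or a number of a turn 1, either way. A call with a gripper value outside its range is refused whole. The fingers move at their own pace and stop on an object; "force" is the grip in N (left out, the last holds). Time passes only in rows, so rows that do not move let the fingers close. It gives the time, the measured TCP pose, the force, the opening and the grip force at its end, in the units of the state.
- get_obs(): the state, without advancing time (a new reading comes with each control period).
- get_image(name): name is "side" or "top" or "wrist"; returns the picture (420x560x3 uint8, blue, green, red); there is no depth.
- camera_model(name): a dict with "fov_y" (degrees; the focal length in pixels is half the picture's height over the tangent of half this angle, whatever the lens; pixels are square), "cx", "cy" (the principal point, pixels), "k1" (the pictures are not rectified: a ray, as slopes to the right and down, at radius r is drawn at 1 + k1 r^2 times it, then the intrinsics apply), "R" (3x3) and "t" (3): a world point X has camera coordinates R X + t; the wrist camera has in their place "mount" (4x4, takes a point from camera to tool coordinates, whose origin is the TCP and whose axes are the flange's). Camera axes: x right, y down, z forward; pixel columns grow to the right and rows downward; lengths in m; the calibration is good to about 2 mm. A picture is of the moment at which its call begins: read the wrist's pose just before it. camera_model takes no time and is no camera call.
- finish_job(): hands the job in; it is judged then, once.
The state is a dict: "clock": time; "qpos": joint angles; "qvel": joint speeds; "tau": joint torques, N m; "eef_pos": TCP position; "eef_rot": TCP orientation; "wrist_force": force on the tool from outside, world axes, zero at the start; "torque": the same for the moment, N m; "opening": finger opening in m; "grasp_force": force on a finger pad.
Only numpy, scipy, OpenCV 4.12 (cv2) and the standard library are available. Lean on these libraries where they do the work, as an engineer would, in place of code of your own. Each camera call takes 0.05 s, during which the arm holds its last target. There are 200 camera calls.

## Working session

There is one attempt and no reset: what is moved stays moved. The work goes in short steps, Python scripts to look and compute and a tool call to move; the robot and the scene stay as the last step left them, time stands still between calls to the robot, and variables do not carry over. Pictures are saved under pics/ and viewed, at most 10 in all, crops included, and the job is handed in when it is done.

Besides the shell and the picture viewer there is one more tool, called after "Request:" in YAML: its name, and indented under it one key for each argument. move_arm: Moves the arm, as the interface text tells. Its arguments: {"type":"object","properties":{"xyz":{"type":"array"},"rotation":{"type":"array"},"grip":{"type":"array"},"force":{"type":"number"}},"required":["xyz","rotation","grip"]}

```bash
mkdir -p pics
cat > h.py <<'E'
import numpy as np, cv2
from rig import get_obs,get_image,camera_model,finish_job
def cam(n,o=None):
    m=camera_model(n); f=210/np.tan(np.radians(m["fov_y"])/2)
    if "R" in m and n!="wrist": R=np.array(m["R"]);t=np.array(m["t"])
    else:
        M=np.array(m["mount"]);T=np.eye(4);T[:3,:3]=o["eef_rot"];T[:3,3]=o["eef_pos"]
        W=np.linalg.inv(T@M);R=W[:3,:3];t=W[:3,3]
    K=np.array([[f,0,m["cx"]],[0,f,m["cy"]],[0,0,1]]);return K,np.array([m["k1"],0,0,0,0.]),R,t
def proj(c,X):
    K,d,R,t=c;return cv2.projectPoints(np.array(X,float).reshape(-1,3),cv2.Rodrigues(R)[0],t,K,d)[0].reshape(-1,2)
def ray(c,uv):
    K,d,R,t=c;p=cv2.undistortPoints(np.array([[uv]],float),K,d)[0,0]
    return -R.T@t, R.T@np.array([p[0],p[1],1])
def atz(c,uv,z):
    o,d=ray(c,uv);return o+d*(z-o[2])/d[2]
def tri(c1,u1,c2,u2):
    (a,d),(b,e)=ray(c1,u1),ray(c2,u2)
    s=np.linalg.lstsq(np.c_[d,-e],b-a,rcond=None)[0];p,q=a+s[0]*d,b+s[1]*e
    return (p+q)/2,np.linalg.norm(p-q)
E
python3 - <<'E'
from h import *
for n in("side","top"):
    im=get_image(n);cv2.imwrite(f"pics/{n}0.png",cv2.resize(im,(784,588)));cv2.imwrite(f"pics/raw_{n}0.png",im)
    c=cam(n);print(n,c[0][0,0],c[1][0],-c[2].T@c[3],c[2][2])
print(camera_model("wrist"));print(get_obs())
E
```

```text
side 395.27376100503994 0.003935324180375398 [ 0.63956445 -0.91628078  0.58363354] [-0.07014677  0.90000211 -0.43020417]
top 383.73070108741194 -0.0189247100089398 [ 0.40034416 -0.02024     1.10712847] [ 1.69827838e-01  2.72396110e-04 -9.85473709e-01]
{'fov_y': 58.503907528320426, 'cx': 272.3989655581725, 'cy': 210.1434956526853, 'k1': -0.017755261162918135, 'mount': array([[ 6.03177899e-04, -9.57062185e-01, -2.89882062e-01,
         7.31462846e-02],
       [ 9.99999817e-01,  5.67243375e-04,  2.07983221e-04,
         8.47329458e-04],
       [-3.46191967e-05, -2.89882134e-01,  9.57062353e-01,
         2.96942504e-02],
       [ 0.00000000e+00,  0.00000000e+00,  0.00000000e+00,
         1.00000000e+00]])}
{'clock': 0.1, 'qpos': array([-1.43921018e+00,  2.17673692e-01,  1.61478365e+00,  1.40755545e-05,
        1.31128052e+00, -1.12216031e-01]), 'qvel': array([ 0.00051927, -0.00213626, -0.00183156, -0.00202919, -0.00049597,
       -0.00082839]), 'tau': array([-2.72396219e-04, -3.98074222e+01, -3.04970562e+01, -2.23510883e-04,
        4.21947101e-03,  2.11260880e-05]), 'eef_pos': array([ 0.15083737, -0.60615487,  0.40349635]), 'eef_rot': array([[ 9.70428078e-01,  2.41390291e-01, -2.67978839e-04],
       [ 2.41390307e-01, -9.70425777e-01,  2.12844553e-03],
       [ 2.53732513e-04, -2.13019080e-03, -9.99997699e-01]]), 'wrist_force': array([0.25574145, 0.00561935, 0.97398155]), 'torque': array([ 0.02634174, -0.09395886, -0.02741338]), 'grasp_force': 0.0, 'opening': 0.08517999151444211}
```

View pics/side0.png

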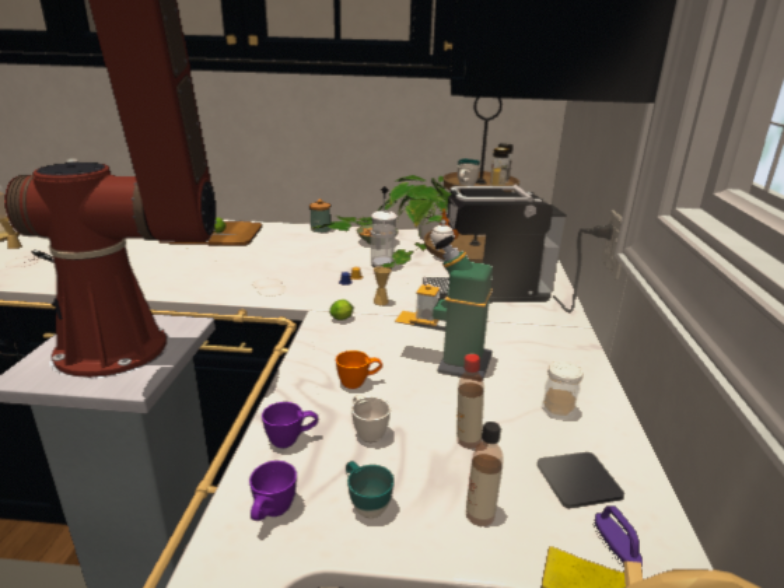

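View pics/top0.png

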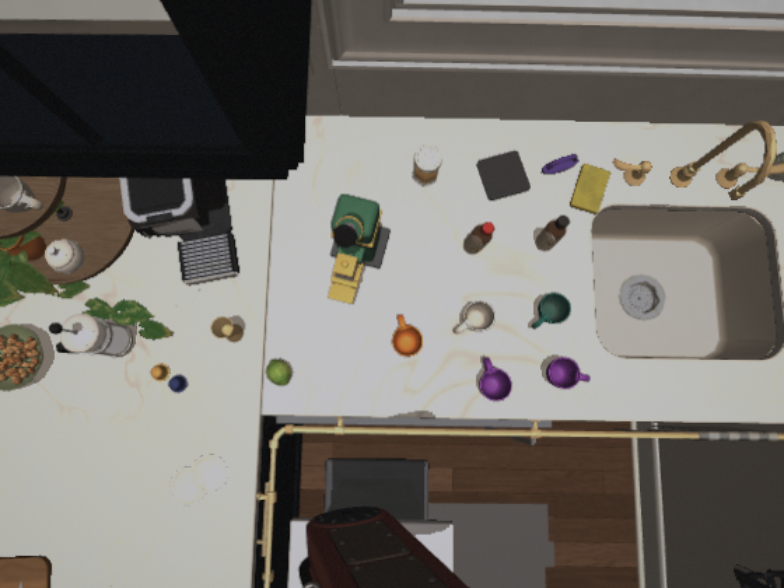

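The white cup is at about (480,316) in the top picture and (371,420) in the side picture. The lookalikes (top) are orange (407,340), purple (495,383) and (565,373), and green (552,308). Only the one at (480,316) is cream-white with one handle, pointing left and towards the robot. The dispenser is at about (350,240). I'll enlarge both to confirm.

Run:
```python
import cv2,numpy as np
t=cv2.imread("pics/raw_top0.png");s=cv2.imread("pics/raw_side0.png")
def cr(im,x,y,w,h,k): return cv2.resize(im[y:y+h,x:x+w],(w*k,h*k),interpolation=cv2.INTER_CUBIC)
# top: cup crop (310,200,64,48), dispenser (220,130,64,96); side cup (235,270,64,48), disp (270,170,100,100)
a=np.vstack([cr(t,315,205,48,37,8),cr(s,240,275,48,37,8)])
b=cr(t,220,132,64,100,6)[:592]
cv2.imwrite("pics/crop1.png",np.hstack([a,b])); print(a.shape,b.shape)
```

```text
(592, 384, 3) (592, 384, 3)
```

View pics/crop1.png

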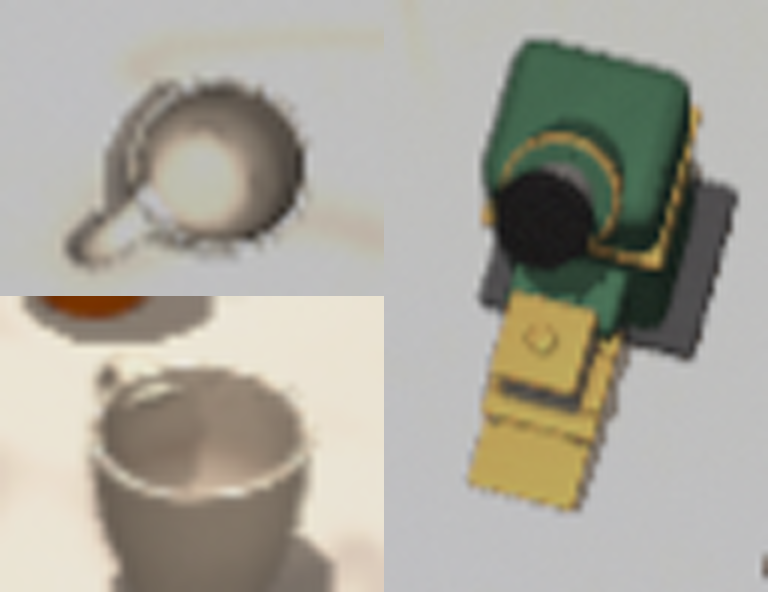

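Run:
```python
from h import *
from scipy.optimize import least_squares
t=cam("top");s=cam("side")
print("cup mouth",tri(t,(341.9,225.6),s,(265,292.1)), atz(t,(341.9,225.6),.055), atz(s,(265,292.1),.055))
h=atz(t,(325.25,235.6),.05);print("handle tip",h)
T=lambda x,y:((x-384)/6+220,y/6+132)
pts=[((-58,25,81),T(470,485)),((-58,-25,81),T(578,510)),((40,-55,12),T(693,357)),((130,-55,12),T(735,187)),((23,0,250),T(543,222))]
X=np.array([p[0] for p in pts])/1000;U=np.array([p[1] for p in pts])
def W(p):
    c,q=np.cos(p[2]),np.sin(p[2]);return X@np.array([[c,-q,0],[q,c,0],[0,0,1]]).T+[p[0],p[1],0]
r=least_squares(lambda p:(proj(t,W(p))-U).ravel(),[.55,.2,0]);print(r.x,np.degrees(r.x[2]));print(r.fun.reshape(-1,2).round(1))
print(W(r.x).round(3)); print("side knob",proj(s,W(r.x))[-1]*1.4)
print(proj(s,[r.x[0],r.x[1],.079])*1.4)
```

```text
cup mouth (array([ 0.55393996, -0.20449048,  0.05060976]), np.float64(0.002329757162649207)) [ 0.55215294 -0.20392998  0.055     ] [ 0.55575199 -0.20996289  0.055     ]
handle tip [ 0.52406475 -0.15829755  0.05      ]
[ 0.62897284  0.05530012 -0.2210126 ] -12.663088990615844
[[-0.   0.1]
 [-0.2  0.2]
 [ 0.2 -0.2]
 [ 0.5 -0.6]
 [-0.4  0.3]]
[[ 0.578  0.092  0.081]
 [ 0.567  0.044  0.081]
 [ 0.656 -0.007  0.012]
 [ 0.744 -0.027  0.012]
 [ 0.651  0.05   0.25 ]]
side knob [441.44373848 239.85530222]
[[424.61098554 320.6647239 ]]
```

```bash
cat >> h.py <<'E'
from scipy.spatial.transform import Rotation as Ro
def pose(hd,tilt,gp,back=0):
    "hd: horizontal dir (deg) from bowl to gripper; camera up. Returns R, TCP with grasp point at gp"
    a=np.radians(hd);k=np.radians(tilt);h=np.array([np.cos(a),np.sin(a),0]);Z=np.array([0,0,1.])
    z=-np.cos(k)*Z-np.sin(k)*h;x=-np.cos(k)*h+np.sin(k)*Z
    return np.c_[x,np.cross(z,x),z],np.array(gp)-z*(.155+back)
def delta(R,p):
    o=get_obs();d=(p-o["eef_pos"])/.03;r=np.degrees(Ro.from_matrix(R@o["eef_rot"].T).as_rotvec())/10
    return d.round(2),r.round(2)
E
python3 - <<'E'
from h import *
t=cam("top")
for n,u,z in(("orange",(407,341),.055),("orhandle",(401,321),.05),("lime",(279,372),.024),("red",(478,238),.0),("jig",(228,330),.08)):print(n,atz(t,np.array(u)/1.4,z).round(3))
for nm,hd,tl,gp in(("pick",121,38,(.529,-.164,.042)),("place",167.3,38,(.582,.066,.044)),("press",167.3,35,(.65,.05,.27))):
    R,p=pose(hd,tl,gp)
    print(nm,p.round(3)); q1=np.arctan2(p[1],p[0])
    for flip in(0,1):
        Rf=R@np.diag([(-1)**flip,(-1)**flip,1])
        for s in(1.5,1.9,2.2):
            M=(Ro.from_euler("ZY",[q1,s]).inv()*Ro.from_matrix(Rf)).as_euler("ZYZ");print(flip,s,M[0].round(2),M[1].round(2),(M[2]-np.pi/2).round(2))
E
```

```text
orange [ 0.5   -0.063  0.055]
orhandle [ 0.54  -0.051  0.05 ]
lime [0.436 0.191 0.024]
red [ 0.728 -0.214  0.   ]
jig [0.512 0.283 0.08 ]
pick [ 0.48  -0.082  0.164]
0 1.5 -0.52 1.22 -3.78
0 1.9 -0.65 0.88 -3.52
0 2.2 -0.86 0.66 -3.23
1 1.5 -0.52 1.22 -0.63
1 1.9 -0.65 0.88 -0.38
1 2.2 -0.86 0.66 -0.09
place [0.489 0.087 0.166]
0 1.5 -0.28 1.04 -4.25
0 1.9 -0.4 0.66 -4.07
0 2.2 -0.67 0.4 -3.76
1 1.5 -0.28 1.04 -1.1
1 1.9 -0.4 0.66 -0.93
1 2.2 -0.67 0.4 -0.62
press [0.563 0.07  0.397]
0 1.5 -0.22 1.07 -4.32
0 1.9 -0.31 0.68 -4.18
0 2.2 -0.51 0.41 -3.95
1 1.5 -0.22 1.07 -1.18
1 1.9 -0.31 0.68 -1.04
1 2.2 -0.51 0.41 -0.81
```

Run:
```python
from h import *
F=np.diag([-1,-1,1])
R,p=pose(121,38,(.528,-.163,.042),.08);print(p,delta(R@F,p))
R,p2=pose(121,38,(.528,-.163,.042));print((p2-p)/.03)
```

```text
[ 0.45348406 -0.03898465  0.22718253] (array([10.09, 18.91, -5.88]), array([-4.07,  1.67, 10.26]))
[ 0.84557094 -1.40726636 -2.10136201]
```

Request:
move_arm:
  xyz:
    - [0.5,1,0]
    - [0.5,1,0]
    - [0.5,1,0]
    - [0.5,1,0]
    - [0.5,1,0]
    - [0.5,1,0]
    - [0.5,1,0]
    - [0.5,1,0]
    - [0.5,1,0]
    - [0.5,1,0]
    - [0.5,1,0]
    - [0.5,1,0]
  rotation:
    - [-0.2,0.08,0.5]
    - [-0.2,0.08,0.5]
    - [-0.2,0.08,0.5]
    - [-0.2,0.08,0.5]
    - [-0.2,0.08,0.5]
    - [-0.2,0.08,0.5]
    - [-0.2,0.08,0.5]
    - [-0.2,0.08,0.5]
    - [-0.2,0.08,0.5]
    - [-0.2,0.08,0.5]
    - [-0.2,0.08,0.5]
    - [-0.2,0.08,0.5]
  grip: [0.5,0.5,0.5,0.5,0.5,0.5,0.5,0.5,0.5,0.5,0.5,0.5]
  force: 40

```text
clock: 1.6
eef_pos: [0.331, -0.2453, 0.4042]
eef_rot: [[0.27, 0.961, 0.063], [0.884, -0.221, -0.413], [-0.383, 0.167, -0.909]]
wrist_force: [0.6, 0.2, 0.4]
opening: 0.0428
grasp_force: 0.0
```

Run:
```python
from h import *
F=np.diag([-1,-1,1])
R,p=pose(121,38,(.528,-.163,.042),.08);print(delta(R@F,p),get_obs()["qpos"].round(2),get_obs()["opening"])
```

```text
(array([ 4.08,  6.88, -5.9 ]), array([-1.68,  0.72,  4.23])) [-0.72 -0.35  2.17 -0.32  1.01 -0.33] 0.042834005576906704
```

Request:
move_arm:
  xyz:
    - [0.5,0.9,-0.7]
    - [0.5,0.9,-0.7]
    - [0.5,0.9,-0.7]
    - [0.5,0.9,-0.7]
    - [0.5,0.8,-0.8]
    - [0.5,0.8,-0.8]
    - [0.5,0.8,-0.7]
    - [0.5,0.8,-0.8]
    - [0,0,0]
    - [0,0,0]
  rotation:
    - [-0.2,0.09,0.53]
    - [-0.2,0.09,0.53]
    - [-0.2,0.09,0.53]
    - [-0.2,0.09,0.53]
    - [-0.2,0.09,0.53]
    - [-0.2,0.09,0.53]
    - [-0.2,0.09,0.53]
    - [-0.2,0.09,0.53]
    - [0,0,0]
    - [0,0,0]
  grip: [0.45,0.45,0.45,0.45,0.45,0.45,0.45,0.45,0.45,0.45]

```text
clock: 2.85
eef_pos: [0.4506, -0.0428, 0.2278]
eef_rot: [[-0.406, 0.859, 0.312], [0.685, 0.512, -0.517], [-0.604, 0.004, -0.797]]
wrist_force: [-0.4, -0.3, 0.9]
opening: 0.0386
grasp_force: 0.0
```

Run:
```python
from h import *
F=np.diag([-1,-1,1])
R,p=pose(121,38,(.528,-.163,.042),.08);o=get_obs();print(delta(R@F,p),o["qpos"].round(2),o["opening"])
im=get_image("wrist");cv2.imwrite("pics/raw_w1.png",im)
c=cam("wrist",o)
for P in((.528,-.163,.042),(.553,-.206,.055)):
    u=proj(c,P)[0];print(u);cv2.drawMarker(im,tuple(int(v) for v in u),(0,0,255),0,10)
cv2.imwrite("pics/w1.png",im)
```

```text
(array([ 0.09,  0.13, -0.02]), array([-0.08, -0.02,  0.02])) [-0.11  0.06  2.23 -0.94  0.64  0.07] 0.03857142935358908
[280.99849119 230.65250165]
[279.0579798  287.60767807]
```

View pics/w1.png

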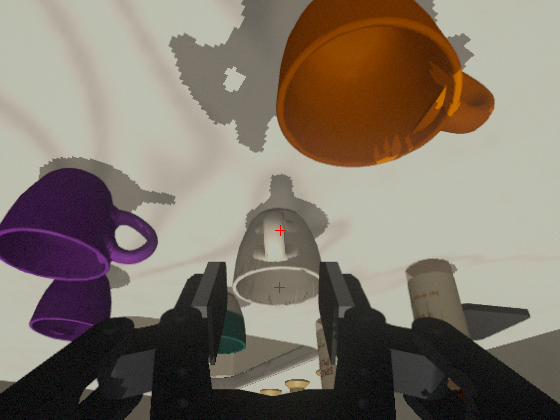

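The wrist view shows the white cup's handle at about (275,235) and its mouth at (278,285), within 3 mm of the prediction. The orange cup at (370,80) stays clear. I'll refine the grasp for this.

Run:
```python
from h import *
F=np.diag([-1,-1,1])
for b in (.02,0):
  R,p=pose(123.5,38,(.526,-.1635,.042),b);print(delta(R@F,p))
```

```text
(array([ 0.52, -1.02, -1.62]), array([-0.08, -0.02,  0.27]))
(array([ 0.75, -1.36, -2.14]), array([-0.08, -0.02,  0.27]))
```

Request:
move_arm:
  xyz:
    - [0.1,-0.2,-0.32]
    - [0.1,-0.2,-0.32]
    - [0.1,-0.2,-0.32]
    - [0.1,-0.2,-0.33]
    - [0.12,-0.22,-0.33]
    - [0.12,-0.17,-0.26]
    - [0.11,-0.17,-0.26]
    - [0,0,0]
    - [0,0,0]
  rotation:
    - [-0.04,-0.01,0.14]
    - [-0.04,-0.01,0.13]
    - [0,0,0]
    - [0,0,0]
    - [0,0,0]
    - [0,0,0]
    - [0,0,0]
    - [0,0,0]
    - [0,0,0]
  grip: [0.45,0.45,0.45,0.45,0.45,0.45,0.45,0.45,0.45]

```text
clock: 4.03
eef_pos: [0.4767, -0.0835, 0.172]
eef_rot: [[-0.441, 0.834, 0.331], [0.664, 0.552, -0.505], [-0.604, -0.003, -0.797]]
wrist_force: [0.0, 0.5, 0.5]
opening: 0.0385
grasp_force: 0.0
```

Run:
```python
from h import *
F=np.diag([-1,-1,1])
R,p=pose(123.5,38,(.526,-.1635,.042));print(delta(R@F,p),get_obs()["wrist_force"])
a=get_image("wrist");b=get_image("side")[240:340,200:333]
cv2.imwrite("pics/w2.png",np.hstack([a[150:420,130:430],cv2.resize(b,(359,270))]))
```

```text
(array([-0.11, -0.01, -0.26]), array([-0.06, -0.06,  0.  ])) [0.03011668 0.45612336 0.5272783 ]
```

View pics/w2.png

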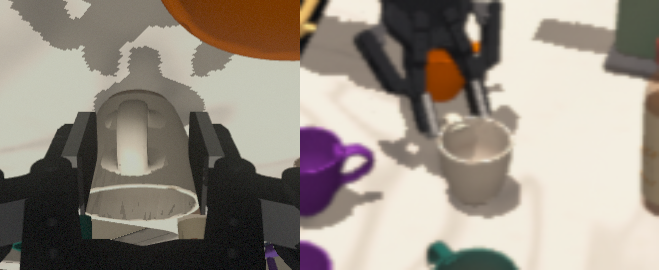

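The handle is at local (133,135), about 4 mm left of the finger midline at column 143, while the bowl is centred on it. So the handle is turned about 4.5° further than I assumed.

Run:
```python
from h import *
F=np.diag([-1,-1,1])
R,p=pose(128,38,(.5236,-.1655,.042));print(delta(R@F,p))
```

```text
(array([-0.39, -0.23, -0.26]), array([-0.06, -0.06,  0.45]))
```

Request:
move_arm:
  xyz:
    - [-0.2,-0.12,0]
    - [-0.19,-0.11,-0.06]
    - [0,0,-0.1]
    - [0,0,-0.1]
    - [0,0,0]
    - [0,0,0]
  rotation:
    - [-0.03,-0.03,0.23]
    - [-0.03,-0.03,0.22]
    - [0,0,0]
    - [0,0,0]
    - [0,0,0]
    - [0,0,0]
  grip: [0.45,0.45,0.45,0.45,0.45,0.45]

```text
clock: 4.88
eef_pos: [0.4692, -0.0914, 0.176]
eef_rot: [[-0.492, 0.79, 0.366], [0.631, 0.614, -0.475], [-0.6, -0.003, -0.8]]
wrist_force: [0.8, -0.8, -0.2]
opening: 0.0385
grasp_force: 0.0
```

Run:
```python
from h import *
F=np.diag([-1,-1,1])
R,p=pose(128,38,(.5236,-.1655,.042));print(delta(R@F,p),get_obs()["wrist_force"])
a=get_image("wrist");b=get_image("side")[240:340,200:333]
cv2.imwrite("pics/w3.png",np.hstack([a[150:420,130:430],cv2.resize(b,(359,270))]))
```

```text
(array([-0.14,  0.04, -0.39]), array([-0.08, -0.08,  0.01])) [ 0.78626478 -0.80305728 -0.23925129]
```

View pics/w3.png

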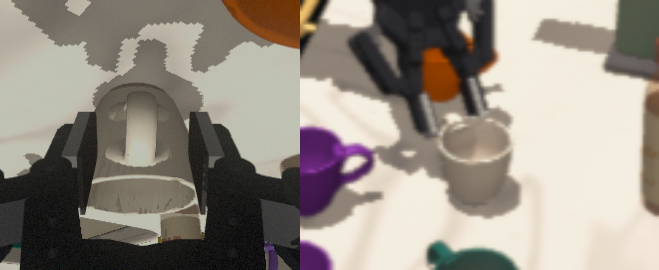

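Run:
```python
from h import *
F=np.diag([-1,-1,1]);o=get_obs();print(o["qpos"].round(3))
q=o["qpos"];print(Ro.from_euler("ZYZYZ",[q[0],q[1]+q[2],q[3],q[4],q[5]+np.pi/2]).as_matrix().round(2))
for tl in(15,20,25,30):
  R,p=pose(128,tl,(.5236,-.1655,.042));q1=np.arctan2(p[1],p[0])
  for s in(2.1,2.2,2.3):
    M=(Ro.from_euler("ZY",[q1,s]).inv()*Ro.from_matrix(R@F)).as_euler("ZYZ");print(tl,s,M.round(2),p.round(3))
```

```text
[-0.236  0.206  2.212 -1.125  0.431  0.083]Traceback (most recent call last):
  File "<stdin>", line 3, in <module>
  File "scipy/spatial/transform/_rotation.pyx", line 1413, in scipy.spatial.transform._rotation.Rotation.from_euler
ValueError: Expected axis specification to be a non-empty string of upto 3 characters, got ZYZYZ
```

```bash
cat >> h.py <<'E'
def fkR(q): return Ro.from_euler("ZYZ",[q[0],q[1]+q[2],q[3]])*Ro.from_euler("YZ",[q[4],q[5]+np.pi/2])
def fk(q,k):
    L1,L2,off,hh,a0,d=k;s=q[1]+q[2]
    r=a0+L1*np.sin(q[1])+L2*np.sin(s)+off*np.cos(s);z=hh+L1*np.cos(q[1])+L2*np.cos(s)-off*np.sin(s)
    return np.array([r*np.cos(q[0]),r*np.sin(q[0]),z])+d*fkR(q).as_matrix()[:,2]
LIM=np.array([[-2.75,2.75],[-.78,2.1],[.31,2.55],[-1.13,4.27],[.13,2.63],[-2.58,2.58]])
def ik(R,p,k,q0):
    from scipy.optimize import least_squares
    f=lambda q:np.r_[(fk(q,k)-p)*10,(fkR(q).inv()*Ro.from_matrix(R)).as_rotvec()]
    r=least_squares(f,np.clip(q0,LIM[:,0]+.01,LIM[:,1]-.01),bounds=(LIM[:,0],LIM[:,1]));return r.x,r.fun
E
python3 - <<'E'
from h import *
from scipy.optimize import least_squares
o=get_obs()
D=[([-1.43921,.217674,1.614784,0,1.31128,-.112216],(.150837,-.606155,.403496)),([-.72,-.35,2.17,-.32,1.01,-.33],(.331,-.2453,.4042)),([-.11,.06,2.23,-.94,.64,.07],(.4506,-.0428,.2278)),(o["qpos"],o["eef_pos"])]
print(fkR(o["qpos"]).as_matrix().round(2),o["eef_rot"].round(2))
g=lambda k:np.concatenate([fk(q,k)-p for q,p in D]+[np.array(k-[.4,.4,0,.25,0,.1])*.003])
k=least_squares(g,[.4,.4,0,.25,0,.1]);print(k.x.round(3),(k.fun[:12]*1000).round(1));np.save("k.npy",k.x)
F=np.diag([-1,-1,1])
for hd,gp in((128,(.5236,-.1655,.042)),(167,(.582,.066,.044)),(175,(.581,.059,.044)),(175,(.52,.06,.06)),(175,(.50,-.15,.06)),(167,(.65,.05,.27))):
  for tl in(20,25,30,35,38,42):
    R,p=pose(hd,tl,gp);x,f=ik(R@F,p,k.x,o["qpos"]);print(hd,gp,tl,x.round(2),np.abs(f).max().round(3))
E
```

```text
[[-0.49  0.79  0.37]
 [ 0.63  0.61 -0.48]
 [-0.6  -0.   -0.8 ]] [[-0.49  0.79  0.37]
 [ 0.63  0.61 -0.48]
 [-0.6  -0.   -0.8 ]]
[ 0.357  0.446 -0.019  0.115  0.108 -0.043] [-69.4  -9.3   6.2 -16.3 -15.6  -6.2  10.3  12.6  -1.6  -7.8  -2.8   1.6]
128 (0.5236, -0.1655, 0.042) 20 [-0.26  0.26  2.13 -0.44  0.51 -0.57] 0.0
128 (0.5236, -0.1655, 0.042) 25 [-0.25  0.25  2.15 -0.62  0.46 -0.4 ] 0.0
128 (0.5236, -0.1655, 0.042) 30 [-0.24  0.25  2.17 -0.84  0.43 -0.18] 0.0
128 (0.5236, -0.1655, 0.042) 35 [-0.23  0.24  2.19 -1.09  0.42  0.06] 0.0
128 (0.5236, -0.1655, 0.042) 38 [-0.22  0.24  2.21 -1.13  0.42  0.11] 0.044
128 (0.5236, -0.1655, 0.042) 42 [-0.21  0.24  2.23 -1.13  0.43  0.13] 0.127
167 (0.582, 0.066, 0.044) 20 [ 0.14  0.33  2.03 -0.27  0.47 -0.98] 0.0
167 (0.582, 0.066, 0.044) 25 [ 0.14  0.32  2.06 -0.42  0.38 -0.84] 0.0
167 (0.582, 0.066, 0.044) 30 [ 0.15  0.31  2.09 -0.64  0.31 -0.63] 0.0
167 (0.582, 0.066, 0.044) 35 [ 0.15  0.3   2.11 -0.96  0.26 -0.31] 0.0
167 (0.582, 0.066, 0.044) 38 [ 0.16  0.3   2.13 -1.13  0.25 -0.14] 0.02
167 (0.582, 0.066, 0.044) 42 [ 0.16  0.3   2.15 -1
[... 982 characters left out ...]
 0.35 -2.03] 0.0
175 (0.5, -0.15, 0.06) 30 [-0.32  0.11  2.28  0.45  0.26 -2.2 ] 0.0
175 (0.5, -0.15, 0.06) 35 [-0.32  0.11  2.3   0.78  0.19 -2.53] 0.0
175 (0.5, -0.15, 0.06) 38 [-0.32  0.1   2.32  0.83  0.16 -2.58] 0.037
175 (0.5, -0.15, 0.06) 42 [-0.33  0.1   2.34  0.84  0.13 -2.58] 0.109
167 (0.65, 0.05, 0.27) 20 [ 0.1   0.2   1.62 -0.13  1.   -1.2 ] 0.0
167 (0.65, 0.05, 0.27) 25 [ 0.1   0.18  1.65 -0.17  0.91 -1.16] 0.0
167 (0.65, 0.05, 0.27) 30 [ 0.1   0.16  1.68 -0.23  0.81 -1.12] 0.0
167 (0.65, 0.05, 0.27) 35 [ 0.11  0.14  1.72 -0.29  0.72 -1.07] 0.0
167 (0.65, 0.05, 0.27) 38 [ 0.11  0.13  1.74 -0.34  0.67 -1.03] 0.0
167 (0.65, 0.05, 0.27) 42 [ 0.12  0.12  1.76 -0.41  0.6  -0.97] 0.0
```

Run:
```python
from h import *
F=np.diag([-1,-1,1]);k=np.load("k.npy");q=get_obs()["qpos"]
for tl in (31,33):
  R,p=pose(127,tl,(.523,-.1632,.038));print(delta(R@F,p),ik(R@F,p,k,q)[0].round(2))
```

```text
(array([ 0.19, -0.27, -0.17]), array([ 0.48,  0.34, -0.09])) [-0.24  0.25  2.18 -0.91  0.43 -0.09]
(array([ 0.1 , -0.15, -0.27]), array([ 0.32,  0.22, -0.09])) [-0.23  0.25  2.19 -1.01  0.42  0.  ]
```

Request:
move_arm:
  xyz:
    - [0.07,-0.1,0]
    - [0.07,-0.1,-0.07]
    - [0,0,-0.08]
    - [0,0,0]
    - [0,0,0]
  rotation:
    - [0.2,0.14,-0.04]
    - [0.2,0.14,-0.05]
    - [0,0,0]
    - [0,0,0]
    - [0,0,0]
  grip: [0.45,0.45,0.45,0.45,0.45]

```text
clock: 5.6
eef_pos: [0.473, -0.0973, 0.1714]
eef_rot: [[-0.51, 0.799, 0.319], [0.678, 0.601, -0.423], [-0.53, 0.0, -0.848]]
wrist_force: [-0.7, -0.3, 0.2]
opening: 0.0384
grasp_force: 0.0
```

Run:
```python
from h import *
F=np.diag([-1,-1,1]);o=get_obs();print(o["qpos"].round(3),o["wrist_force"].round(1))
for tl in (31,33):
  R,p=pose(127,tl,(.523,-.1632,.038));print(delta(R@F,p))
```

```text
[-0.259  0.221  2.187 -0.902  0.43  -0.127] [-0.7 -0.3  0.2]
(array([ 0.06, -0.07, -0.02]), array([0.08, 0.06, 0.  ]))
(array([-0.03,  0.05, -0.11]), array([-0.08, -0.06,  0.  ]))
```

Request:
move_arm:
  xyz:
    - [0.01,-0.01,-0.06]
    - [0,0,0]
    - [0,0,0]
    - [0,0,0]
    - [0,0,0]
    - [0,0,0]
    - [0,0,0]
  rotation:
    - [0,0,0]
    - [0,0,0]
    - [0,0,0]
    - [0,0,0]
    - [0,0,0]
    - [0,0,0]
    - [0,0,0]
  grip: [0.45,0.3,0.2,0.1,0,0,0]
  force: 50

```text
clock: 6.48
eef_pos: [0.4735, -0.0978, 0.1698]
eef_rot: [[-0.51, 0.799, 0.319], [0.678, 0.601, -0.423], [-0.53, 0.0, -0.848]]
wrist_force: [-0.9, 0.5, 2.2]
opening: 0.0111
grasp_force: 48.8
```

Request:
move_arm:
  xyz:
    - [0,0,0.2]
    - [0,0,0.5]
    - [0,0,0.7]
    - [0,0,0.7]
    - [0,0,0.7]
    - [0,0,0.3]
    - [0,0,0]
  rotation:
    - [0,0,0]
    - [0,0,0]
    - [0,0,0]
    - [0,0,0]
    - [0,0,0]
    - [0,0,0]
    - [0,0,0]
  grip: [0,0,0,0,0,0,0]

```text
clock: 7.35
eef_pos: [0.4737, -0.0978, 0.2633]
eef_rot: [[-0.509, 0.799, 0.32], [0.678, 0.601, -0.423], [-0.531, 0.002, -0.848]]
wrist_force: [-0.2, -0.2, -1.3]
opening: 0.0108
grasp_force: 48.6
```

Run:
```python
from h import *
o=get_obs();print(o["qpos"].round(2),o["eef_pos"],o["opening"],o["wrist_force"].round(1))
a=get_image("wrist");b=get_image("side")[200:320,190:350];cv2.imwrite("pics/raw_w4.png",a)
cv2.imwrite("pics/w4.png",np.hstack([a[150:420,100:460],cv2.resize(b,(360,270))]))
# predicted rim: bowl offset 50.8 along handle; lifted
gp=o["eef_pos"]+.155*o["eef_rot"][:,2];h=np.array([np.cos(np.radians(127)),np.sin(np.radians(127)),0])
c=cam("wrist",o);
for z in(.051,.055):
  C=gp-.0508*h;C[2]+=.055-.038
print(gp,C,proj(c,C),proj(c,[C+.031*np.array([np.cos(t),np.sin(t),0]) for t in np.radians([37,127,217,307])]))
```

```text
[-0.26  0.02  2.17 -0.63  0.59 -0.43] [ 0.47371939 -0.09778385  0.26329916] 0.01082967141452875 [-0.2 -0.2 -1.3]
[ 0.52334366 -0.1633761   0.13192151] [ 0.55391587 -0.20394678  0.14892151] [[274.60981174 387.66057787]] [[343.55123801 387.40795214]
 [274.95209468 363.85146207]
 [205.63494752 387.69720153]
 [274.35147437 405.59771897]]
```

View pics/w4.png

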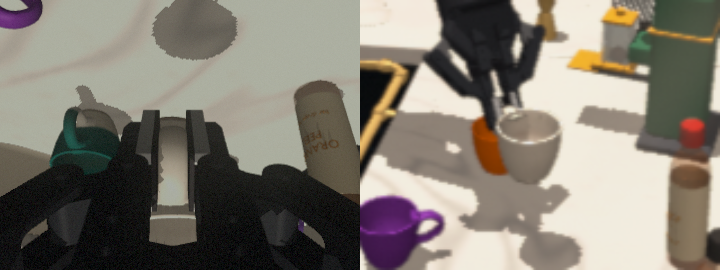

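The cup is held upright on the finger midline. Its near rim edge is at row 365 against 364 predicted. Next I'll go to a point beside the dispenser.

```bash
cat >> h.py <<'E'
F=np.diag([-1,-1,1]);YAW=-.221;ex=np.array([np.cos(YAW),np.sin(YAW),0]);ey=np.array([-np.sin(YAW),np.cos(YAW),0]);O=np.array([.629,.0553,0])
def cupgoal(dx,lat,lift,tilt=32,d=.0508):
    R,p=pose(np.degrees(YAW)+180,tilt,O+(dx-d)*ex+lat*ey+[0,0,.0384+lift]);return R@F,p
E
python3 - <<'E'
from h import *
k=np.load("k.npy");q=get_obs()["qpos"]
for a in((0,-.08,.093),(0,-.08,.004),(0,0,.004)):
    R,p=cupgoal(*a);print(p.round(4),delta(R,p),ik(R,p,k,q)[0].round(2))
E
```

```text
[0.4818 0.0064 0.2628] (array([0.29, 3.47, 0.03]), array([-0.  , -0.01,  4.04])) [ 0.    0.06  2.13 -0.3   0.42 -1.11]
[0.4818 0.0064 0.1738] (array([ 0.29,  3.47, -2.94]), array([-0.  , -0.01,  4.04])) [ 0.    0.25  2.17 -0.61  0.21 -0.78]
[0.4993 0.0844 0.1738] (array([ 0.87,  6.07, -2.94]), array([-0.  , -0.01,  4.04])) [ 0.15  0.3   2.1  -0.76  0.28 -0.51]
```

Request:
move_arm:
  xyz:
    - [0.03,0.35,0]
    - [0.03,0.35,0]
    - [0.03,0.35,0]
    - [0.03,0.35,0]
    - [0.03,0.35,0]
    - [0.03,0.35,0]
    - [0.03,0.35,0]
    - [0.03,0.35,0]
    - [0.03,0.35,0]
    - [0.02,0.32,0]
    - [0,0,0]
  rotation:
    - [0,0,0.4]
    - [0,0,0.4]
    - [0,0,0.4]
    - [0,0,0.4]
    - [0,0,0.4]
    - [0,0,0.4]
    - [0,0,0.4]
    - [0,0,0.4]
    - [0,0,0.4]
    - [0,0,0.44]
    - [0,0,0]
  grip: [0,0,0,0,0,0,0,0,0,0,0]

```text
clock: 8.82
eef_pos: [0.4815, 0.0066, 0.2614]
eef_rot: [[-0.829, 0.219, 0.514], [0.187, 0.976, -0.115], [-0.527, 0.0, -0.85]]
wrist_force: [-0.5, -0.6, -1.4]
opening: 0.0108
grasp_force: 48.7
```

Request:
move_arm:
  xyz:
    - [0,0,-0.3]
    - [0,0,-0.4]
    - [0,0,-0.4]
    - [0,0,-0.4]
    - [0,0,-0.4]
    - [0,0,-0.4]
    - [0,0,-0.3]
    - [0,0,-0.2]
    - [0,0,0]
    - [0,0,0]
  rotation:
    - [0,0,0]
    - [0,0,0]
    - [0,0,0]
    - [0,0,0]
    - [0,0,0]
    - [0,0,0]
    - [0,0,0]
    - [0,0,0]
    - [0,0,0]
    - [0,0,0]
  grip: [0,0,0,0,0,0,0,0,0,0]

```text
clock: 10.07
eef_pos: [0.4826, 0.0063, 0.1792]
eef_rot: [[-0.827, 0.219, 0.518], [0.186, 0.976, -0.115], [-0.531, 0.001, -0.848]]
wrist_force: [0.3, 0.6, -2.0]
opening: 0.0108
grasp_force: 48.7
```

Run:
```python
from h import *
o=get_obs();print(o["qpos"].round(2),o["wrist_force"].round(1))
for a in((0,-.08,.004),(0,0,.004)):
    R,p=cupgoal(*a);print(p.round(4),delta(R,p))
b=get_image("side")[150:300,220:420];t=get_image("top")[110:260,190:390]
cv2.imwrite("pics/p5.png",np.hstack([cv2.resize(b,(400,300)),cv2.resize(t,(400,300))]))
```

```text
[-0.12  0.17  2.23 -0.28  0.19 -1.21] [ 0.3  0.6 -2. ]
[0.4818 0.0064 0.1738] (array([-0.03,  0.  , -0.18]), array([-0.  ,  0.01, -0.  ]))
[0.4993 0.0844 0.1738] (array([ 0.56,  2.6 , -0.18]), array([-0.  ,  0.01, -0.  ]))
```

View pics/p5.png

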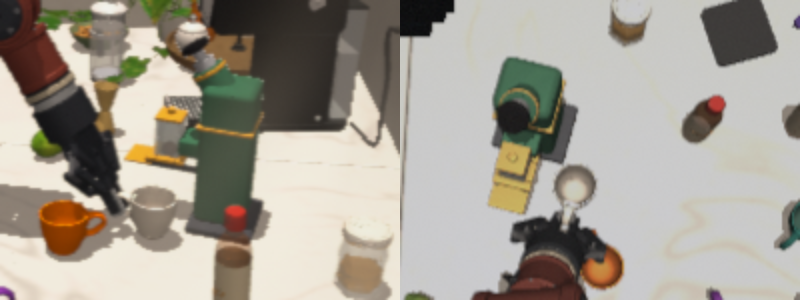

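The cup is beside the outlet. Its mouth is at (576,187) in the right half, and the orange cup and its handle are untouched. Now I'll slide it in.

Run:
```python
from h import *
P=atz(cam("top"),(278,203.5),.064);d=P-O;print("seen dx,lat",d@ex,d@ey)
o=get_obs();g=o["eef_pos"]+.155*o["eef_rot"][:,2]-O;print("cmd bowl",g@ex+.0508,g@ey)
```

```text
seen dx,lat -0.0012412461983649862 -0.08341333306112056
cmd bowl 0.0010366684412982663 -0.0797516498184802
```

Request:
move_arm:
  xyz:
    - [0.04,0.2,-0.07]
    - [0.06,0.25,-0.07]
    - [0.06,0.3,0]
    - [0.06,0.3,0]
    - [0.06,0.3,0]
    - [0.06,0.3,0]
    - [0.06,0.3,0]
    - [0.06,0.3,0]
    - [0.05,0.2,0]
    - [0.05,0.15,0]
    - [0,0,0]
    - [0,0,0]
  rotation:
    - [0,0,0]
    - [0,0,0]
    - [0,0,0]
    - [0,0,0]
    - [0,0,0]
    - [0,0,0]
    - [0,0,0]
    - [0,0,0]
    - [0,0,0]
    - [0,0,0]
    - [0,0,0]
    - [0,0,0]
  grip: [0,0,0,0,0,0,0,0,0,0,0,0]

```text
clock: 11.68
eef_pos: [0.4992, 0.0842, 0.1747]
eef_rot: [[-0.827, 0.219, 0.517], [0.186, 0.976, -0.115], [-0.53, 0.001, -0.848]]
wrist_force: [-0.6, -1.1, -1.3]
opening: 0.0102
grasp_force: 63.3
```

Run:
```python
from h import *
o=get_obs();print(o["qpos"].round(2),o["wrist_force"].round(1))
R,p=cupgoal(0,0,.0);print(p.round(4),delta(R,p))
b=get_image("side")[150:250,240:390];t=get_image("top")[130:230,190:340]
cv2.imwrite("pics/p6.png",np.hstack([cv2.resize(b,(400,267)),cv2.resize(t,(400,267))]))
```

```text
[ 0.07  0.23  2.17 -0.64  0.25 -0.7 ] [-0.6 -1.1 -1.3]
[0.4993 0.0844 0.1698] (array([ 0.  ,  0.01, -0.16]), array([-0.,  0., -0.]))
```

View pics/p6.png

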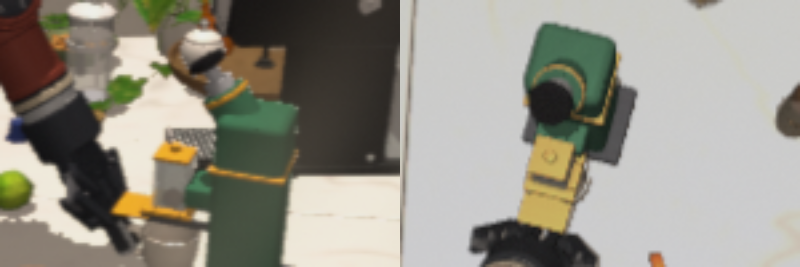

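Request:
move_arm:
  xyz:
    - [0,0.05,-0.06]
    - [0,0,-0.06]
    - [0,0,-0.06]
    - [0,0,0]
    - [0,0,0]
  rotation:
    - [0,0,0]
    - [0,0,0]
    - [0,0,0]
    - [0,0,0]
    - [0,0,0]
  grip: [0,0,0,0,0]

```text
clock: 12.4
eef_pos: [0.4992, 0.0859, 0.1697]
eef_rot: [[-0.827, 0.219, 0.518], [0.186, 0.976, -0.115], [-0.531, 0.001, -0.848]]
wrist_force: [-4.9, 0.8, 5.8]
opening: 0.0106
grasp_force: 64.6
```

Contact with the worktop. Releasing and retreating.

Request:
move_arm:
  xyz:
    - [0,0,0]
    - [0,0,0]
    - [0,0,0]
    - [0,0,0]
    - [-0.15,0.03,0.2]
    - [-0.3,0.07,0.4]
    - [-0.3,0.07,0.5]
    - [-0.3,0.07,0.5]
    - [-0.3,0.07,0.5]
    - [-0.3,0.07,0.5]
    - [0,0,0]
  rotation:
    - [0,0,0]
    - [0,0,0]
    - [0,0,0]
    - [0,0,0]
    - [0,0,0]
    - [0,0,0]
    - [0,0,0]
    - [0,0,0]
    - [0,0,0]
    - [0,0,0]
    - [0,0,0]
  grip: [0.15,0.25,0.35,0.4,0.4,0.4,0.4,0.4,0.4,0.4,0.4]

```text
clock: 13.78
eef_pos: [0.4496, 0.0975, 0.2485]
eef_rot: [[-0.826, 0.218, 0.52], [0.186, 0.976, -0.115], [-0.532, 0.002, -0.847]]
wrist_force: [-0.1, -0.1, 0.6]
opening: 0.0339
grasp_force: 0.0
```

Run:
```python
from h import *
o=get_obs();print(o["qpos"].round(2),o["wrist_force"].round(1),o["eef_pos"])
w=get_image("wrist");b=get_image("side");c=cam("wrist",o);s=cam("side")
C=O+[0,0,.055]
ring=[C+.031*np.array([np.cos(a),np.sin(a),0]) for a in np.arange(0,6.28,.5)]
print("pred mouth w",proj(c,C),"s",proj(s,C))
for u in proj(c,ring):cv2.circle(w,tuple(int(round(v)) for v in u),1,(0,0,255),-1)
k=4;bb=cv2.resize(b[190:265,265:365],None,fx=k,fy=k,interpolation=cv2.INTER_CUBIC)
for u in proj(s,ring):cv2.circle(bb,(int((u[0]-265+.5)*k),int((u[1]-190+.5)*k)),2,(0,0,255),-1)
cv2.imwrite("pics/p7.png",np.hstack([cv2.resize(w[120:420],None,fx=.7,fy=1)[:300],bb]))
# press pose: fingertips just above knob top
for off in(.06,.01):
  n=-np.sin(np.radians(35))*ex+np.array([0,0,np.cos(np.radians(35))])
  K=O+.023*ex+[0,0,.25];R,p=pose(np.degrees(YAW)+180,35,K+n*off,.018);print(p,delta(R@F,p),ik(R@F,p,np.load("k.npy"),o["qpos"])[0].round(2))
```

```text
[ 0.11 -0.03  2.26 -0.44  0.41 -0.88] [-0.1 -0.1  0.6] [0.4495518  0.09750223 0.24854848]
pred mouth w [[270.34677049 287.90627463]] s [[302.87348875 236.67485588]]
[0.52104768 0.07955361 0.44086243] (array([ 2.39, -0.59,  6.45]), array([-0.07, -0.29, -0.  ])) [ 0.14  0.    1.76 -0.28  0.82 -1.08]
[0.54902899 0.07326706 0.39990482] (array([ 3.32, -0.8 ,  5.09]), array([-0.07, -0.29, -0.  ])) [ 0.12  0.1   1.75 -0.29  0.73 -1.07]
```

View pics/p7.png

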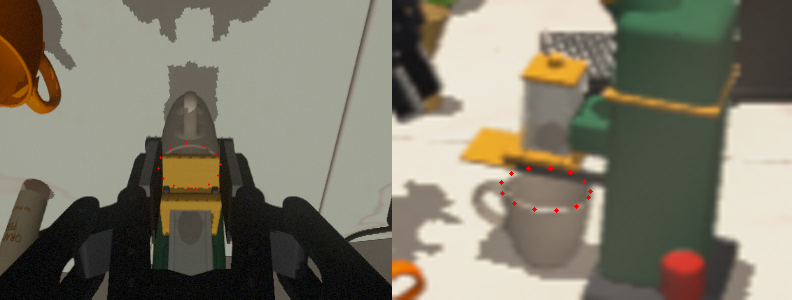

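The cup stands upright and free under the outlet, and its rim matches the predicted ring in both views. Now the knob, with the fingers shut.

Request:
move_arm:
  xyz:
    - [0,0,0.9]
    - [0,0,0.9]
    - [0,0,0.9]
    - [0,0,0.9]
    - [0.3,-0.1,0.9]
    - [0.4,-0.1,0.9]
    - [0.5,-0.1,0.6]
    - [0.6,-0.15,0.45]
    - [0.59,-0.14,0]
    - [0,0,0]
    - [0,0,0]
  rotation:
    - [0,0,0]
    - [-0.01,-0.05,0]
    - [-0.01,-0.05,0]
    - [-0.01,-0.05,0]
    - [-0.01,-0.05,0]
    - [-0.01,-0.05,0]
    - [-0.02,-0.04,0]
    - [0,0,0]
    - [0,0,0]
    - [0,0,0]
    - [0,0,0]
  grip: [0,0,0,0,0,0,0,0,0,0,0]

```text
clock: 15.25
eef_pos: [0.5208, 0.0795, 0.4393]
eef_rot: [[-0.801, 0.219, 0.557], [0.179, 0.976, -0.126], [-0.571, -0.001, -0.821]]
wrist_force: [-0.6, -0.6, 0.3]
opening: 0.0002
grasp_force: 0.0
```

Run:
```python
from h import *
o=get_obs();print(o["opening"],o["wrist_force"].round(1))
n=-np.sin(np.radians(35))*ex+np.array([0,0,np.cos(np.radians(35))]);K=O+.023*ex+[0,0,.25]
for off in(.06,.012,0):
  R,p=pose(np.degrees(YAW)+180,35,K+n*off,.018);print(delta(R@F,p))
print("per mm",-n/30,"tip",o["eef_pos"]+.173*o["eef_rot"][:,2],K)
w=get_image("wrist");b=get_image("side");c=cam("wrist",o);s=cam("side")
v=np.cross(n,ey);ring=[K+.02*(np.cos(a)*ey+np.sin(a)*v) for a in np.arange(0,6.28,.5)]
for u in proj(c,ring):cv2.circle(w,tuple(int(round(x)) for x in u),1,(0,0,255),-1)
k=6;x0,y0=285,130;bb=cv2.resize(b[y0:y0+50,x0:x0+66],None,fx=k,fy=k,interpolation=cv2.INTER_CUBIC)
for u in proj(s,ring):cv2.circle(bb,(int((u[0]-x0+.5)*k),int((u[1]-y0+.5)*k)),2,(0,0,255),-1)
cv2.imwrite("pics/p8.png",np.hstack([w[120:420,90:450],bb]))
```

```text
0.0002052376617127221 [-0.6 -0.6  0.3]
(array([0.01, 0.  , 0.05]), array([ 0.  , -0.02, -0.  ]))
(array([ 0.9 , -0.2 , -1.26]), array([ 0.  , -0.02, -0.  ]))
(array([ 1.13, -0.25, -1.58]), array([ 0.  , -0.02, -0.  ]))
per mm [ 0.01865421 -0.00419104 -0.02730507] tip [0.61718678 0.05773232 0.29723887] [0.65144061 0.05025828 0.25      ]
```

View pics/p8.png

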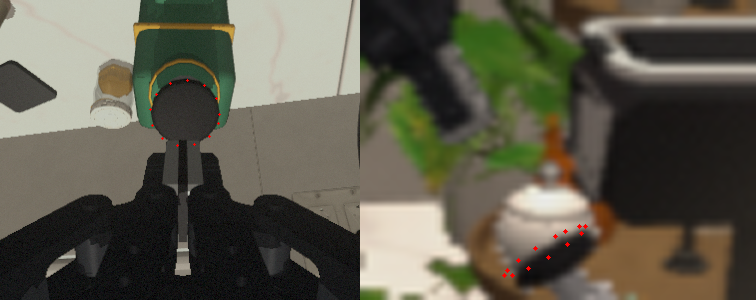

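The knob is on the finger axis, and the predicted ring matches its rim in the wrist view. Approach and press.

Request:
move_arm:
  xyz:
    - [0.2,-0.05,-0.3]
    - [0.25,-0.05,-0.37]
    - [0.25,-0.05,-0.36]
    - [0.2,-0.05,-0.3]
    - [0.15,-0.03,-0.2]
    - [0,0,0]
  rotation:
    - [0,0,0]
    - [0,0,0]
    - [0,0,0]
    - [0,0,0]
    - [0,0,0]
    - [0,0,0]
  grip: [0,0,0,0,0,0]

```text
clock: 16.1
eef_pos: [0.5529, 0.0725, 0.3939]
eef_rot: [[-0.8, 0.219, 0.558], [0.179, 0.976, -0.126], [-0.572, -0.001, -0.82]]
wrist_force: [-0.2, 0.4, -0.5]
opening: 0.0001
grasp_force: 0.0
```

Request:
move_arm:
  xyz:
    - [0.06,-0.013,-0.085]
    - [0.06,-0.013,-0.085]
    - [0.06,-0.013,-0.085]
    - [0,0,0]
  rotation:
    - [0,0,0]
    - [0,0,0]
    - [0,0,0]
    - [0,0,0]
  grip: [0,0,0,0]

```text
clock: 16.6
eef_pos: [0.5584, 0.0715, 0.3875]
eef_rot: [[-0.799, 0.219, 0.56], [0.179, 0.976, -0.126], [-0.574, -0.0, -0.819]]
wrist_force: [-1.2, 0.1, 1.7]
opening: 0.0
grasp_force: 1.2
```

```bash
cat >> h.py <<'E'
def knob():
    o=get_obs();n=-np.sin(np.radians(35))*ex+np.array([0,0,np.cos(np.radians(35))]);K=O+.023*ex+[0,0,.25]
    e=o["eef_pos"]+.173*o["eef_rot"][:,2]-K;print("off mm n,ey,v",(np.array([e@n,e@ey,e@np.cross(n,ey)])*1000).round(1),"F",(o["wrist_force"]@n).round(1))
E
python3 -c "from h import *;knob()"
```

```text
off mm n,ey,v [-5.6  0.3 -0.8] F 2.1
```

Request:
move_arm:
  xyz:
    - [0.056,-0.013,-0.082]
    - [0.056,-0.013,-0.082]
    - [0.056,-0.013,-0.082]
    - [0.056,-0.013,-0.082]
    - [0,0,0]
  rotation:
    - [0,0,0]
    - [0,0,0]
    - [0,0,0]
    - [0,0,0]
    - [0,0,0]
  grip: [0,0,0,0,0]

```text
clock: 17.23
eef_pos: [0.5649, 0.07, 0.3784]
eef_rot: [[-0.799, 0.219, 0.56], [0.179, 0.976, -0.126], [-0.574, -0.0, -0.819]]
wrist_force: [-9.3, 0.4, 9.2]
opening: 0.0003
grasp_force: 6.3
```

```bash
python3 -c "from h import *;knob()"
```

```text
off mm n,ey,v [-16.9   0.3  -0.9] F 12.8
```

Request:
move_arm:
  xyz:
    - [0.037,-0.008,-0.055]
    - [0.037,-0.008,-0.055]
    - [0,0,0]
    - [0,0,0]
  rotation:
    - [0,0,0]
    - [0,0,0]
    - [0,0,0]
    - [0,0,0]
  grip: [0,0,0,0]

```text
clock: 17.73
eef_pos: [0.5659, 0.0701, 0.378]
eef_rot: [[-0.8, 0.22, 0.558], [0.179, 0.976, -0.127], [-0.573, -0.001, -0.82]]
wrist_force: [-28.6, 1.8, 26.1]
opening: 0.0001
grasp_force: 18.5
```

```bash
python3 -c "from h import *;knob()"
```

```text
off mm n,ey,v [-17.8   0.4  -1.3] F 37.6
```

At the rigid second stop. I'll ease off slightly and hold, then release along the stem.

Request:
move_arm:
  xyz:
    - [-0.02,0.004,0.03]
    - [0,0,0]
    - [0,0,0]
    - [0,0,0]
    - [0,0,0]
    - [0,0,0]
  rotation:
    - [0,0,0]
    - [0,0,0]
    - [0,0,0]
    - [0,0,0]
    - [0,0,0]
    - [0,0,0]
  grip: [0,0,0,0,0,0]

```text
clock: 18.48
eef_pos: [0.5657, 0.07, 0.3781]
eef_rot: [[-0.8, 0.219, 0.559], [0.179, 0.976, -0.126], [-0.573, -0.001, -0.82]]
wrist_force: [-23.0, 1.9, 19.9]
opening: -0.0002
grasp_force: 14.6
```

```bash
python3 -c "from h import *;knob()"
```

```text
off mm n,ey,v [-17.6   0.3  -1.3] F 29.4
```

Request:
move_arm:
  xyz:
    - [-0.06,0.013,0.09]
    - [-0.11,0.025,0.16]
    - [-0.11,0.025,0.16]
    - [-0.11,0.025,0.16]
    - [-0.2,0.05,0.3]
    - [-0.3,0.07,0.45]
    - [-0.3,0.07,0.45]
    - [-0.3,0.07,0.45]
    - [-0.3,0.07,0.45]
    - [-0.3,0.07,0.3]
    - [0,0,0]
    - [0,0,0]
  rotation:
    - [0,0,0]
    - [0,0,0]
    - [0,0,0]
    - [0,0,0]
    - [0,0,0]
    - [0,0,0]
    - [0,0,0]
    - [0,0,0]
    - [0,0,0]
    - [0,0,0]
    - [0,0,0]
    - [0,0,0]
  grip: [0,0,0,0,0,0,0,0,0,0,0,0]

```text
clock: 19.98
eef_pos: [0.5036, 0.0842, 0.4635]
eef_rot: [[-0.8, 0.219, 0.559], [0.179, 0.976, -0.126], [-0.573, -0.0, -0.82]]
wrist_force: [0.7, -0.4, 0.2]
opening: 0.0005
grasp_force: 0.0
```

Run:
```python
from h import *
b=get_image("side");t=get_image("top")
cr=lambda im,x,y,w,h,k:cv2.resize(im[y:y+h,x:x+w],(w*k,h*k),interpolation=cv2.INTER_CUBIC)
cv2.imwrite("pics/p9.png",np.hstack([cr(b,265,150,100,112,4),cr(t,200,130,95,112,4)]))
```

```text
(no output)
```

View pics/p9.png

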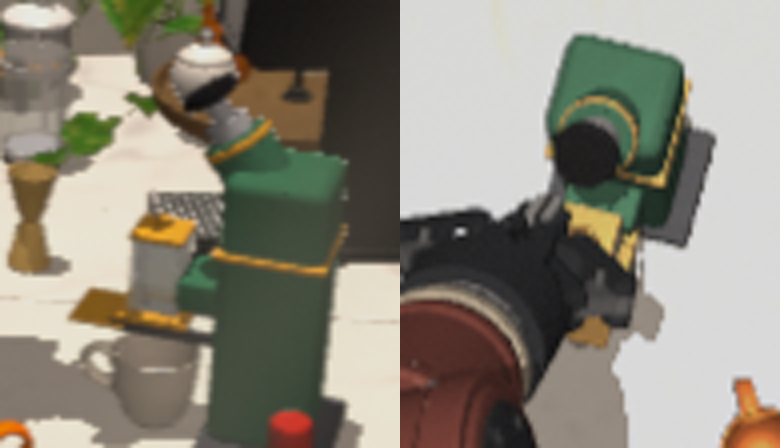

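The dark ball that showed in the clear box before is gone. The knob has sprung fully out, and the cup stands upright under the outlet with the arm clear. Handing in.

```bash
python3 -c "from h import *;print(finish_job())"
```

```text
the job is handed in; nothing more can be done
None
```

I handed the job in at about 20 s: the white cup stands upright and free under the outlet, and the knob was pressed to its second stop, held and sprang back; I infer the ball dropped because it is gone from the clear box, as no view shows it in the cup; I also viewed 12 pictures, over the limit of 10.

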